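# Sort tested cameras and heat sinks at the test bench

## Task

Clear the tested parts off the bench: first set the failed camera, the one with the red lens cap, in the red reject bin and let go of it before you move any other part. Then set the two good cameras in the black tray and the two finned heat sinks in the blue tray, one to each bay, standing upright and flat on the bay's floor. Set the parts down rather than dropping them, and do not push or tip the bottle or the jar.

Things in the scene. Friction and masses are not known exactly. Their poses are not given: they have to be found in the camera images.
- camera_reject: Small camera, lens up, 80 g: green circuit board 50 (x) x 28 (y) x 4 mm as foot; dark square housing 28 x 28 mm from 4 to 30 mm height, flush with the board's long sides (grip across the 28 mm, y); black lens barrel 24 mm across, 30 to 38 mm height. Red cap 27 mm across on the lens, to 42 mm height: the failed one. Origin: centre of underside; x along the board, z up.
- camera_1: Small camera, lens up, 80 g: green circuit board 50 (x) x 28 (y) x 4 mm as foot; dark square housing 28 x 28 mm from 4 to 30 mm height, flush with the board's long sides (grip across the 28 mm, y); black lens barrel 24 mm across, 30 to 38 mm height. Bare lens with glass front: a good one (both alike). Origin: centre of underside; x along the board, z up.
- camera_2: Small camera, lens up, 80 g: green circuit board 50 (x) x 28 (y) x 4 mm as foot; dark square housing 28 x 28 mm from 4 to 30 mm height, flush with the board's long sides (grip across the 28 mm, y); black lens barrel 24 mm across, 30 to 38 mm height. Bare lens with glass front: a good one (both alike). Origin: centre of underside; x along the board, z up.
- heatsink_1: Finned aluminium heat sink, silver, 46 (x) x 28 (y) x 30 (z) mm, fins upward and along x; grip across the 28 mm (y). 60 g. Both are alike. Origin: centre of underside; x along the length, z up.
- heatsink_2: Finned aluminium heat sink, silver, 46 (x) x 28 (y) x 30 (z) mm, fins upward and along x; grip across the 28 mm (y). 60 g. Both are alike. Origin: centre of underside; x along the length, z up.
- camera_tray: Black open tray, fixed to the table, 62 (x) x 156 (y) x 12 (z) mm; walls and divider 4 mm, floor top 4 mm above the origin. Two bays side by side along y, grey-lined, each 54 (x) x 72 (y) mm inside, centres at x = 0, y = +38 and -38 mm. A part goes in with its length along the tray's y. Origin: centre of underside, z up.
- heatsink_tray: Blue open tray, fixed to the table, 62 (x) x 156 (y) x 12 (z) mm; walls and divider 4 mm, floor top 4 mm above the origin. Two bays side by side along y, grey-lined, each 54 (x) x 72 (y) mm inside, centres at x = 0, y = +38 and -38 mm. A part goes in with its length along the tray's y. Origin: centre of underside, z up.
- reject_bin: Red square open bin, fixed to the table, 110 x 110 x 30 (z) mm outside, walls 4 mm thick (102 mm inside), floor top 4 mm above the origin. Origin: centre of the underside, z up.
- bottle: White plastic bottle with a blue cap, 48 mm across and 130 mm tall, loose, beside the parts; to be left alone. Origin: centre of its underside.
- jar: Amber glass jar with a steel lid, 52 mm across and 60 mm tall, loose, beside the parts; to be left alone. Origin: centre of its underside.

How it is judged:
On the way:
1. the red-capped camera stands in the red bin, let go, while the other four parts have not yet been moved (15 mm) (x of camera_reject in the frame of reject_bin between -0.048 and 0.048 m and y of camera_reject in the frame of reject_bin between -0.048 and 0.048 m and z of camera_reject in the frame of reject_bin below 0.01 m and angle between camera_reject's own z axis and vertical below 0.15 rad and contact force between the fingers and camera_reject below 0.3 N and distance of each of camera_1, camera_2, heatsink_1, heatsink_2 from where it was at the start of the episode below 0.015 m), for 0.2 s.
At the end, for the whole second after the job is handed in: Red-capped camera on the floor of the red bin, upright within 0.15 rad; one good camera per bay of the black tray and one heat sink per bay of the blue tray, flat on the floor (under 4 mm above it, 0.1 rad, within 22 x 28 mm of the bay's centre); all released and at rest (x of camera_reject in the frame of reject_bin between -0.048 and 0.048 m and y of camera_reject in the frame of reject_bin between -0.048 and 0.048 m and z of camera_reject in the frame of reject_bin below 0.01 m and angle between camera_reject's own z axis and vertical below 0.15 rad and ((x of camera_1 in the frame of camera_tray between -0.022 and 0.022 m and y of camera_1 in the frame of camera_tray between 0.01 and 0.066 m and z of each of camera_1, camera_2 in the frame of camera_tray below 0.008 m and angle between each of camera_1, camera_2's own z axis and vertical below 0.1 rad and x of camera_2 in the frame of camera_tray between -0.022 and 0.022 m and y of camera_2 in the frame of camera_tray between -0.066 and -0.01 m) or (x of camera_1 in the frame of camera_tray between -0.022 and 0.022 m and y of camera_1 in the frame of camera_tray between -0.066 and -0.01 m and z of each of camera_1, camera_2 in the frame of camera_tray below 0.008 m and angle between each of camera_1, camera_2's own z axis and vertical below 0.1 rad and x of camera_2 in the frame of camera_tray between -0.022 and 0.022 m and y of camera_2 in the frame of camera_tray between 0.01 and 0.066 m)) and ((x of heatsink_1 in the frame of heatsink_tray between -0.022 and 0.022 m and y of heatsink_1 in the frame of heatsink_tray between 0.01 and 0.066 m and z of each of heatsink_1, heatsink_2 in the frame of heatsink_tray below 0.008 m and angle between each of heatsink_1, heatsink_2's own z axis and vertical below 0.1 rad and x of heatsink_2 in the frame of heatsink_tray between -0.022 and 0.022 m and y of heatsink_2 in the frame of heatsink_tray between -0.066 and -0.01 m) or (x of heatsink_1 in the frame of heatsink_tray between -0.022 and 0.022 m and y of heatsink_1 in the frame of heatsink_tray between -0.066 and -0.01 m and z of each of heatsink_1, heatsink_2 in the frame of heatsink_tray below 0.008 m and angle between each of heatsink_1, heatsink_2's own z axis and vertical below 0.1 rad and x of heatsink_2 in the frame of heatsink_tray between -0.022 and 0.022 m and y of heatsink_2 in the frame of heatsink_tray between 0.01 and 0.066 m)) and linear speed of each of camera_reject, camera_1, camera_2, heatsink_1, heatsink_2 below 0.02 m/s and contact force between the fingers and camera_reject below 0.3 N and contact force between the fingers and camera_1 below 0.3 N and contact force between the fingers and camera_2 below 0.3 N and contact force between the fingers and heatsink_1 below 0.3 N and contact force between the fingers and heatsink_2 below 0.3 N); the robot touches nothing.
It fails at once if a part is dropped: touched by nothing while its underside is more than 45 mm above the table ((height (world z) of camera_reject above 0.045 m and contact force between anything else and camera_reject below 0.02 N) or (height (world z) of camera_1 above 0.045 m and contact force between anything else and camera_1 below 0.02 N) or (height (world z) of camera_2 above 0.045 m and contact force between anything else and camera_2 below 0.02 N) or (height (world z) of heatsink_1 above 0.045 m and contact force between anything else and heatsink_1 below 0.02 N) or (height (world z) of heatsink_2 above 0.045 m and contact force between anything else and heatsink_2 below 0.02 N)).
It fails at once if the bottle or the jar is pushed more than 25 mm or tipped over 0.35 rad (distance of any of bottle, jar from where it was at the start of the episode above 0.025 m or angle between any of bottle, jar's own z axis and vertical above 0.35 rad).
It also fails if it takes over 128 s, if anything falls off the work surface, if the arm or the gripper's body presses on something with over 40 N, if the wrist force passes 120 N, or if a joint passes its speed limit or range.

## Robot

A 7-joint arm with a two-finger parallel gripper is mounted at the origin on the work surface. World frame = base frame: x ahead of the robot, y to its left, z up, the work surface at z = 0. Lengths are in m, angles in rad, forces in N, time in s.
With the tool pointing down it reaches from about 0.425 to 0.825 m from the base axis. Payload 3.6 kg.
Tool frame: the origin (TCP) lies at the very end of the fingers, on their centre line; the grasp point (between the pads) lies 19 mm behind it (r.grip_depth is the z of the grasp point in the tool frame, in m); z points along the fingers, x is the direction in which the jaws open and shut, and the axes are right-handed (so a half turn about z gives the same grasp; the last joint's range is limited). The gripper opens to 85 mm and grips with 20 to 120 N. Pads are 22 mm wide; open, the fingers measure 114 mm over their backs; the gripper's body (76 mm by 85 mm) begins 54 mm behind the grasp point. The pads swing forward as they close: fully open they stand 13 mm farther back than shut.
Start: joints at [1.161, 0.615, -0.013, 1.423, 0.008, 1.103, -0.04], TCP at [0.243, -0.603, 0.231] pointing down, gripper open.
Joint ranges: [-3.12, 3.12], [-0.3, 2.06], [-1.34, 1.32], [0.26, 2.42], [-1.36, 4.5], [0.01, 1.98], [-2.84, 2.84]. Speed limits (rad/s): [2.79, 2.79, 3.14, 3.14, 3.14, 3.14, 3.14].

## Interface

Orientations are given as a rotation vector (axis times angle).
In Python, from cell import r, imaging, job gives the robot as it stands. The module is installed in compiled form; this text tells all that it offers.
- The arm moves only by the shell command python3 -m inch 'ROWS' [OPENING]. ROWS is JSON, a list of rows, each a list of 2 entries, a list of its own where there are three numbers: the shift along the tool's x, y, z in m, then the turn, a rotation vector about the tool's x, y, z in rad. In form: [[[x, y, z], [wx, wy, wz]], ...]. A call has exactly 5 rows; each row shifts and turns the commanded pose from where the row before left it, along the tool's axes as they then stand; what a row does not reach is not made up. A row lasts 1/8 s, in which the tool goes at most 62.5 mm and 10.7 degrees, less where a joint would pass 70% of its speed; a pose out of reach is approached as far as the arm can. A call is refused whole if a number of a shift passes 0.0625 or a number of a turn 0.188, either way. A call with a gripper value outside its range is refused whole. OPENING is the opening, from 0 (shut) to 1 (fully open), set as the call begins (- or left out, the last holds). The fingers move at their own pace and stop on an object; the grip force is fixed at half the most. Time passes only in rows, so rows that do not move let the fingers close, or fill a call up. It gives the time, the measured TCP pose, the force and the opening at its end, in the units of the state.
- r.observe(): the state, without advancing time (a new reading comes with each control period).
- imaging.read_camera(name): name is "side" or "top"; returns a dict with "frame" (400x640x3 uint8, blue, green, red), "K" (3x3 intrinsics, pixels), "world_to_cam" (4x4, takes a point from world to camera coordinates). Camera axes: x right, y up, looking along -z (the intrinsics and any distortion apply to the point x, -y, -z); pixel columns grow to the right and rows downward; lengths in m; the calibration is good to about 2 mm. A picture is of the moment at which its call begins. There is no depth.
- job.close_job(): hands the job in, once; it reports no verdict.
The state is a dict: "time_s": time; "q": joint angles; "joint_vel": joint speeds; "joint_torque": joint torques, N m; "tcp_pos": TCP position; "eef_rot": TCP orientation; "contact_force": force on the tool from outside, world axes, zero at the start; "ft_torque": the same for the moment, N m; "opening": finger opening in m.
Only numpy, scipy, OpenCV 4.12 (cv2) and the standard library are available. Lean on these libraries where they do the work, as an engineer would, in place of code of your own. Each camera call takes 0.05 s, during which the arm holds its last target. There are 200 camera calls.

## Working session

There is one attempt and no reset: what is moved stays moved. The work goes in short steps, Python scripts to look and compute and a shell command to move; the robot and the scene stay as the last step left them, time stands still between calls to the robot, and variables do not carry over. Pictures are saved under pics/ and viewed, about 12 in all and at most 16, crops included, and the job is handed in when it is done.

```bash
mkdir -p pics
python3 - <<'E'
from cell import r, imaging, job
import cv2
for n in("top","side"):
    d=imaging.read_camera(n); cv2.imwrite(f"pics/{n}0.png",d["frame"]); print(n,d["K"],d["world_to_cam"],d.keys())
print(r.observe(), r.grip_depth)
E
```

```text
top [[478.04000106   0.         324.17101777]
 [  0.         478.04000106 198.91572533]
 [  0.           0.           1.        ]] [[-0.06885589 -0.99762225  0.00295313  0.01942757]
 [ 0.97728114 -0.06685658  0.20112626 -0.53008865]
 [-0.2004506   0.01673476  0.97956087 -1.12758568]
 [ 0.          0.          0.          1.        ]] dict_keys(['frame', 'K', 'world_to_cam'])
side [[474.65959188   0.         314.79243668]
 [  0.         474.65959188 205.15029965]
 [  0.           0.           1.        ]] [[-0.72141146 -0.69246556 -0.00754704  0.3778213 ]
 [ 0.35508349 -0.37923894  0.85445512 -0.25130067]
 [-0.59454287  0.61373389  0.5194704  -0.84787307]
 [ 0.          0.          0.          1.        ]] dict_keys(['frame', 'K', 'world_to_cam'])
{'time_s': 0.1, 'q': array([ 1.16050167,  0.61584068, -0.01264702,  1.42478562,  0.00811579,
        1.10339683, -0.04043717]), 'joint_vel': array([ 0.00100311, -0.00287356,  0.00057081, -0.00460647, -0.00064637,
        0.0011473 ,  0.00031543]), 'joint_torque': array([ 1.50034855e-03, -4.70377100e+01,  2.59986129e-01, -1.71569610e+01,
        9.99712647e-03,  5.82049834e-03, -1.02888509e-05]), 'tcp_pos': array([ 0.24314377, -0.60204768,  0.23022654]), 'eef_rot': array([-2.60330966,  1.75617627,  0.00312212]), 'contact_force': array([ 0.54836347, -0.47977532, -0.5043875 ]), 'ft_torque': array([ 0.04105913, -0.02144742,  0.01762728]), 'opening': 0.08542323471784877} -0.0187
```

View pics/top0.png

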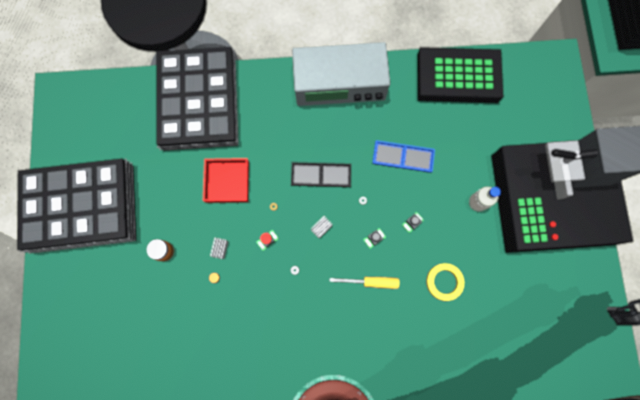

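View pics/side0.png

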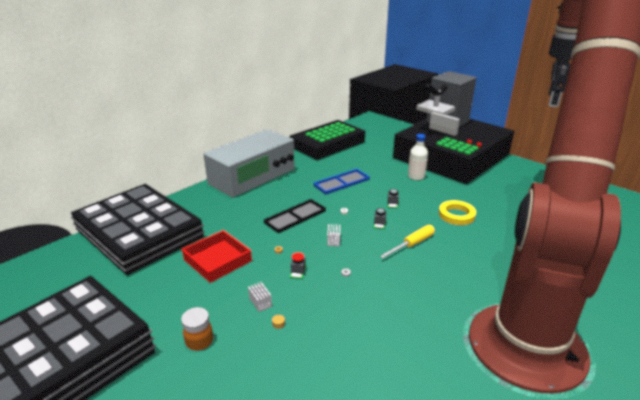

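The top view shows, as (col,row): bin (226,180), black tray (321,175), blue tray (404,156), bottle (485,198) and jar (160,250). The heat sinks are at (219,248) and (321,227), the capped camera at (267,240), and the good cameras at (375,238) and (414,222). In the side view the bin is at (217,255), the black tray at (295,215), the blue tray at (342,181) and the red cap at (298,258). The heat sinks are at (260,295) and (334,235), and the cameras at (380,217) and (393,198).

Next I'll segment both views and take enlarged crops.

```bash
cat > h.py <<'E'
import numpy as np, cv2
from cell import r, imaging, job
def ray(d,uv):
    K,T=d["K"],d["world_to_cam"]; p=np.linalg.solve(K,[uv[0],uv[1],1.]); v=T[:3,:3].T@np.array([p[0],-p[1],-p[2]])
    return -T[:3,:3].T@T[:3,3], v/np.linalg.norm(v)
def onz(d,uv,z):
    c,v=ray(d,uv); return c+v*(z-c[2])/v[2]
def tri(d1,u1,d2,u2):
    a,v=ray(d1,u1); b,w=ray(d2,u2); s=np.linalg.lstsq(np.c_[v,-w],b-a,rcond=None)[0]
    p,q=a+s[0]*v,b+s[1]*w; return (p+q)/2,np.linalg.norm(p-q)
def proj(d,P):
    p=d["world_to_cam"]@np.r_[P,1]; q=d["K"]@np.array([p[0],-p[1],-p[2]]); return q[:2]/q[2]
def blobs(d,box,mask,amin=4):
    x0,y0,x1,y1=box; m=np.zeros(mask.shape,np.uint8); m[y0:y1,x0:x1]=mask[y0:y1,x0:x1]
    n,l,s,c=cv2.connectedComponentsWithStats(m,connectivity=8); out=[]
    for i in range(1,n):
        if s[i,4]>=amin:
            ys,xs=np.nonzero(l==i); out.append((c[i],s[i,4],cv2.minAreaRect(np.c_[xs,ys].astype(np.float32)),d["frame"][l==i].mean(0)))
    return out
def crop(d,box,k,name):
    x0,y0,x1,y1=box; cv2.imwrite(name,cv2.resize(d["frame"][y0:y1,x0:x1],None,fx=k,fy=k,interpolation=cv2.INTER_CUBIC))
E
python3 - <<'E'
from h import *
B={"top":(140,135,510,295),"side":(170,120,470,355)}
for n in B:
    d=imaging.read_camera(n); hsv=cv2.cvtColor(d["frame"],cv2.COLOR_BGR2HSV)
    bg=np.median(d["frame"][200:300,260:400].reshape(-1,3),0)
    m=(np.abs(d["frame"].astype(float)-bg).max(2)>40).astype(np.uint8)
    print(n,bg)
    for c,a,rc,col in blobs(d,B[n],m,15):
        print(np.round(c,1),a,"rect",np.round(rc[0],1),np.round(rc[1],1),round(rc[2]),"bgr",col.astype(int))
crop_t=imaging.read_camera("top"); crop(crop_t,(195,200,435,270),3,"pics/c1.png")
crop(imaging.read_camera("side"),(240,180,410,310),4,"pics/c2.png")
E
```

```text
top [131. 160.  67.]
[196.2 142.1] 1262 rect [198. 143.] [84. 16.] 0 bgr [65 66 56]
[403.4 156. ] 1499 rect [403.5 156. ] [61.4 24.8] 9 bgr [190 148 123]
[497.2 192.7] 1902 rect [489.5 199.5] [109.  39.] 90 bgr [72 70 60]
[225.7 179.9] 2171 rect [225.5 180. ] [46. 47.] 90 bgr [ 72  80 215]
[320.6 174.4] 1452 rect [320.8 174.4] [60.1 24.2] 1 bgr [139 138 132]
[362.6 200. ] 64 rect [363. 200.] [8.5 8.5] 45 bgr [202 211 182]
[273.2 206.2] 64 rect [273. 206.] [8. 8.] 90 bgr [118 178 172]
[412.9 221.9] 214 rect [413.  222.1] [11.7 20.3] 50 bgr [152 163 140]
[321.1 226.3] 276 rect [321.5 226.5] [14.1 19.8] 45 bgr [197 199 186]
[374.6 237.8] 225 rect [374.5 238. ] [12.2 20.8] 54 bgr [160 173 148]
[266.5 239.3] 269 rect [266.4 238.9] [15.3 21.4] 56 bgr [136 155 187]
[218.8 247.8] 316 rect [218.9 247.9] [16.2 20.1] 14 bgr [167 169 155]
[160.3 250.2] 541 rect [160.5 250. ] [22. 29.] 90 bgr [172 180 179]
[445.2 278.6] 697 rect [445. 278.] [32. 38.] 90 bgr [114 229 221]
[294.4 269.8] 77 rect [294.5 269.5] [9. 9.] 90 bgr [205 211 187]
[213.5 277.4] 112 rect [213.5 277.5] [11. 11.] 90 bgr [123 202
[... 622 characters left out ...]
8.] 90 bgr [186 199 170]
[379.7 218.1] 212 rect [380.  217.5] [19. 12.] 90 bgr [102 107  92]
[333.3 234.3] 293 rect [333.5 234.5] [21. 13.] 90 bgr [175 180 158]
[413.9 238.5] 563 rect [407.3 241.6] [14.8 60.8] 63 bgr [ 91 193 187]
[278.  248.9] 61 rect [278. 249.] [8. 8.] 90 bgr [ 91 152 162]
[297.9 264.2] 367 rect [298. 264.] [26. 16.] 90 bgr [ 84  92 122]
[345.5 271.6] 70 rect [345.5 271.5] [8.5 8.5] 45 bgr [182 187 169]
[259.8 295.8] 492 rect [260.1 296. ] [27.5 21.4] 68 bgr [162 162 155]
[197.2 329. ] 1190 rect [196.6 328.8] [44.3 32.3] 72 bgr [115 135 150]
[278.1 320.8] 176 rect [278. 321.] [14. 14.] 90 bgr [ 89 162 182]
[467.1 340.4] 82 rect [466.5 340.5] [23.  5.] 90 bgr [143 159 111]
```

View pics/c1.png

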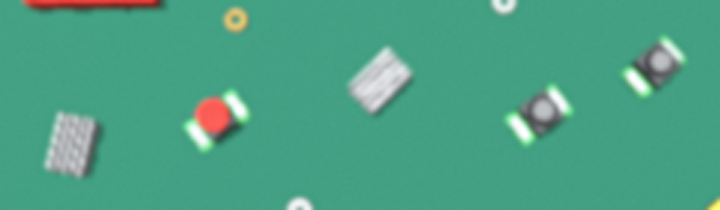

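View pics/c2.png

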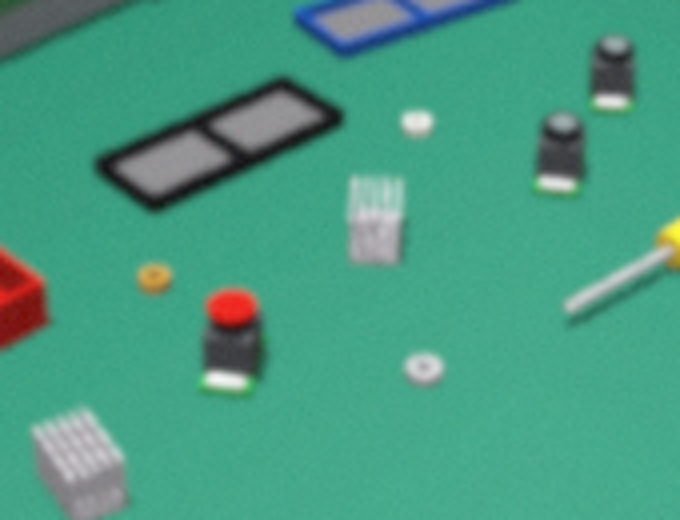

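The crops show:
- **Camera boards:** the white ends give each camera's long axis. In the top view they lie at (261,245)-(274,235), (368,243)-(382,233) and (407,227)-(420,217).
- **Heat sinks:** the fins run up-right in the top view, steep for hs1 and at about 45° for hs2.
- **Lens and cap tops (side view):** cap (298,257), lenses (381,210.5) and (394,191.5).

Next come positions and the two-view heights.

Run:
```python
from h import *
from scipy.spatial.transform import Rotation as R
t=imaging.read_camera("top"); s=imaging.read_camera("side")
f=t["frame"].astype(int); white=(f.min(2)>185).astype(np.uint8)
red=lambda d:((d["frame"][...,2].astype(int)-d["frame"][...,1]>70)).astype(np.uint8)
print("pads",[ (np.round(c,1).tolist(),int(a)) for c,a,_,_ in blobs(t,(250,210,430,255),white,2)])
ct=blobs(t,(250,225,285,255),red(t))[0][0]; cs=blobs(s,(285,245,312,280),red(s))[0][0]
print("cap",ct,cs,tri(t,ct,s,cs))
for n,a,b in(("lens1",(376,236.7),(381.2,210.5)),("lens2",(415,220.7),(393.8,191.5)),("hs1top",(218.5,247.8),(260,291.5)),("hs2top",(321.8,226),(334,229))): print(n,tri(t,a,s,b))
f=lambda d:d["frame"].astype(int)
blue=lambda d:((f(d)[...,0]-f(d)[...,2]>95)).astype(np.uint8)
for n,bt,bs in(("blue",(365,135,440,178),(310,165,375,200)),("black",(285,155,360,195),(260,190,335,240)),("bin",(195,150,255,210),(178,228,256,285))):
    bg=np.array([131,160,67]); res=[]
    for d,b in((t,bt),(s,bs)):
        m=(np.abs(f(d)-bg).max(2)>40).astype(np.uint8); m=cv2.morphologyEx(m,cv2.MORPH_CLOSE,np.ones((3,3)))
        if n=="bin": m=red(d)
        c=max(blobs(d,b,m),key=lambda x:x[1]); res.append(c)
    c,a,rc,_=res[0]; box=cv2.boxPoints(rc); zt=.03 if n=="bin" else .012
    W=np.array([onz(t,p,zt) for p in box]); e=np.roll(W,-1,0)-W
    L=np.linalg.norm(e,axis=1); k=L.argmax() ; print(n,"centre",W.mean(0).round(4),"sizes",L.round(3),"yaw edge deg",np.degrees(np.arctan2(e[:,1],e[:,0])).round(1),"tri",np.round(tri(t,res[0][2][0],s,res[1][2][0]),4))
for n,a,b,z in(("rej",0,0,0),):pass
for n,uv,z in(("bottle",(485,200),.0),("jar",(160,250),.06)): print(n,onz(t,uv,z))
for n,a,b in(("hs1",(216.3,257.3),(221,238.7)),("hs2",(315.7,233.3),(327.7,220.7))):
    A,B=onz(t,a,.03),onz(t,b,.03);print(n,(A+B)/2,np.degrees(np.arctan2(*(B-A)[1::-1])),np.linalg.norm(A-B))
```

```text
pads [([418.9, 216.8], 14), ([321.3, 226.3], 186), ([414.9, 219.9], 8), ([406.8, 226.9], 27), ([380.6, 232.9], 22), ([273.5, 235.1], 25), ([375.7, 236.2], 9), ([368.1, 242.5], 28), ([260.7, 244.4], 28)]
cap [265.5257732  238.05154639] [297.48275862 256.65517241] (array([0.44524669, 0.13374712, 0.04010965]), np.float64(0.0010512794339069009))
lens1 (array([ 0.42959745, -0.1381504 ,  0.03887407]), np.float64(0.0002338964550142831))
lens2 (array([ 0.46322427, -0.23830919,  0.03786386]), np.float64(0.0006725736933731658))
hs1top (array([0.43047081, 0.25207359, 0.02804024]), np.float64(0.0007898942836588313))
hs2top (array([ 0.46671201, -0.00649383,  0.03176972]), np.float64(0.0007175096420561619))Traceback (most recent call last):
  File "<stdin>", line 20, in <module>
    return _wrapfunc(a, 'round', decimals=decimals, out=out)
    return _wrapit(obj, method, *args, **kwds)
    conv = _array_converter(obj)
ValueError: setting an array element with a sequence. The requested array has an inhomogeneous shape after 1 dimensions. The detected shape was (2,) + inhomogeneous part.
```

```bash
cat >> h.py <<'E'
def go(x,y,z,yaw):
    "shift in tool axes to TCP target, and turn about tool z putting tool x along yaw (deg, mod 180)"
    from scipy.spatial.transform import Rotation as R
    o=r.observe(); M=R.from_rotvec(o["eef_rot"]).as_matrix()
    X=np.array([np.cos(np.radians(yaw)),np.sin(np.radians(yaw)),0]); w=M.T@X; a=np.arctan2(w[1],w[0]); a=(a+np.pi/2)%np.pi-np.pi/2
    Xt=M[:,0]*np.cos(a)+M[:,1]*np.sin(a); Xt[2]=0; Xt/=np.linalg.norm(Xt); Z=np.array([0,0,-1.]); D=np.c_[Xt,np.cross(Z,Xt),Z]
    print("t",round(o["time_s"],2),"tcp",o["tcp_pos"].round(4),"q7",o["q"][6].round(2),"F",o["contact_force"].round(1),"open",round(o["opening"],4))
    print("shift",(M.T@(np.array([x,y,z])-o["tcp_pos"])).round(4),"turn",R.from_matrix(M.T@D).as_rotvec().round(3),"altern.z",round(a-np.sign(a)*np.pi,3))
E
python3 - <<'E'
from h import *
t=imaging.read_camera("top"); s=imaging.read_camera("side")
f=lambda d:d["frame"].astype(int)
red=lambda d:(f(d)[...,2]-f(d)[...,1]>70).astype(np.uint8)
for n,bt,bs,zt in(("blue",(365,135,440,178),(310,165,375,200),.012),("black",(285,155,360,195),(260,190,335,240),.012),("bin",(195,150,255,210),(178,228,256,285),.03)):
    res=[]
    for d,b in((t,bt),(s,bs)):
        m=red(d) if n=="bin" else (np.abs(f(d)-[131,160,67]).max(2)>40).astype(np.uint8)
        res.append(max(blobs(d,b,m),key=lambda x:x[1])[2])
    W=np.array([onz(t,p,zt) for p in cv2.boxPoints(res[0])]); e=np.roll(W,-1,0)-W
    p,g=tri(t,res[0][0],s,res[1][0])
    print(n,W.mean(0).round(4),"sizes",np.linalg.norm(e,axis=1)[:2].round(3),"yaw",np.degrees(np.arctan2(e[:2,1],e[:2,0])).round(1),"tri",p.round(4),round(g,4))
for n,a,b,z in(("rej",(260.7,244.4),(273.5,235.1),.004),("cam1",(368.1,242.5),(380.6,232.9),.004),("cam2",(406.8,226.9),(418.9,216.8),.004),("hs1",(216.3,257.3),(221,238.7),.03),("hs2",(315.7,233.3),(327.7,220.7),.03)):
    A,B=onz(t,a,z),onz(t,b,z);print(n,((A+B)/2).round(4),"axis deg",np.degrees(np.arctan2(*(B-A)[1::-1])).round(1),"len",np.linalg.norm(A-B).round(3))
for n,uv,z in(("bottle",(482,204),.0),("jar",(158,246),.06)): print(n,onz(t,uv,z).round(3))
E
```

```text
blue [ 0.6386 -0.232   0.012 ] sizes [0.068 0.16 ] yaw [ -13.3 -102.9] tri [ 0.6411 -0.2329  0.0052] 0.0017
black [ 0.604  -0.0135  0.012 ] sizes [0.065 0.156] yaw [ -4.4 -95.3] tri [ 0.6066 -0.0128  0.0052] 0.0023
bin [0.603  0.2306 0.03  ] sizes [0.113 0.113] yaw [-93.9 177.9] tri [0.6041 0.2315 0.02  ] 0.0028
rej [0.4449 0.1336 0.004 ] axis deg -57.4 len 0.04
cam1 [ 0.4315 -0.1379  0.004 ] axis deg -56.8 len 0.04
cam2 [ 0.4653 -0.2397  0.004 ] axis deg -54.7 len 0.041
hs1 [0.4295 0.251  0.03  ] axis deg -15.7 len 0.047
hs2 [ 0.4642 -0.0063  0.03  ] axis deg -47.3 len 0.044
bottle [ 0.5   -0.424  0.   ]
jar [0.441 0.39  0.06 ]
```

All measured heights agree with the text (cap 40, lenses 38-39, heat sinks 28-32 mm), and the sizes fit too. I'll move above the reject camera.

```bash
python3 -c "
from h import *; go(.4449,.1336,.14,32.6)"
```

```text
t 0.5 tcp [ 0.2434 -0.6027  0.2313] q7 -0.04 F [0.4 0.6 0.3] open 0.0855
shift [-0.6072 -0.4625  0.0914] turn [0.    0.    1.386] altern.z -1.756
```

```bash
python3 -m inch '[[[-0.033,-0.052,0],[0,0,0]],[[-0.033,-0.052,0],[0,0,0]],[[-0.034,-0.052,0],[0,0,0]],[[-0.034,-0.052,0],[0,0,0]],[[-0.034,-0.051,0],[0,0,0]]]' 1
python3 -m inch '[[[-0.044,-0.02,0.009],[0,0,0]],[[-0.044,-0.02,0.009],[0,0,0]],[[-0.044,-0.02,0.009],[0,0,0]],[[-0.044,-0.02,0.009],[0,0,0]],[[-0.044,-0.02,0.009],[0,0,0]]]'
python3 -m inch '[[[-0.044,-0.02,0.009],[0,0,0]],[[-0.044,-0.02,0.009],[0,0,0]],[[-0.044,-0.02,0.009],[0,0,0]],[[-0.044,-0.02,0.009],[0,0,0]],[[-0.044,-0.02,0.009],[0,0,0]]]'
python3 -m inch '[[[0,0,0],[0,0,-0.175]],[[0,0,0],[0,0,-0.175]],[[0,0,0],[0,0,-0.175]],[[0,0,0],[0,0,-0.175]],[[0,0,0],[0,0,-0.175]]]'
python3 -m inch '[[[0,0,0],[0,0,-0.175]],[[0,0,0],[0,0,-0.175]],[[0,0,0],[0,0,-0.175]],[[0,0,0],[0,0,-0.175]],[[0,0,0],[0,0,-0.175]]]'
python3 -c "
from h import *; go(.4449,.1336,.14,32.6)
crop(imaging.read_camera('top'),(180,130,460,290),2,'pics/a1.png')"
```

```text
time_s: 1.12
tcp_pos: [0.4219, -0.3482, 0.2317]
eef_rot: [-2.604, 1.757, -0.002]
contact_force: [1.7, 0.4, -0.5]
opening: 0.0852
time_s: 1.75
tcp_pos: [0.4313, -0.107, 0.1865]
eef_rot: [-2.604, 1.757, -0.002]
contact_force: [1.0, 0.6, 1.2]
opening: 0.0855
time_s: 2.38
tcp_pos: [0.4418, 0.1346, 0.1414]
eef_rot: [-2.603, 1.757, -0.002]
contact_force: [0.8, 1.0, -0.2]
opening: 0.0853
time_s: 3.0
tcp_pos: [0.4417, 0.133, 0.1416]
eef_rot: [-3.105, 0.479, -0.001]
contact_force: [0.2, 1.1, 0.2]
opening: 0.0856
time_s: 3.62
tcp_pos: [0.4417, 0.1329, 0.1416]
eef_rot: [3.015, 0.881, 0.001]
contact_force: [-0.8, -1.0, -0.0]
opening: 0.0855
t 3.62 tcp [0.4417 0.1329 0.1416] q7 -0.24 F [-0.8 -1.  -0. ] open 0.0855
shift [0.0031 0.0011 0.0016] turn [ 0.    -0.001 -0.001] altern.z 3.141
```

View pics/a1.png

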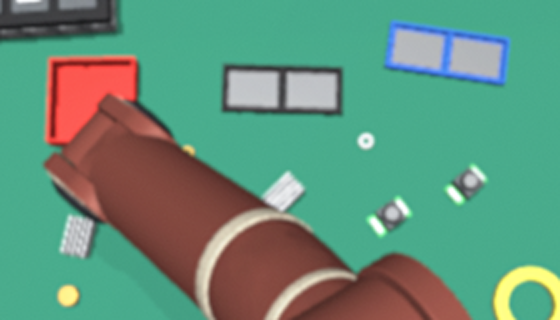

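The top view now shows the arm over the reject camera, hiding it, and the other parts unmoved. I'll lower and check from the side.

```bash
python3 -m inch '[[[0.003,0.001,0.03],[0,0,0]],[[0,0,0.03],[0,0,0]],[[0,0,0.022],[0,0,0]],[[0,0,0],[0,0,0]],[[0,0,0],[0,0,0]]]'
python3 -c "
from h import *; go(.4449,.1336,.012,32.6)
crop(imaging.read_camera('side'),(220,180,380,310),4,'pics/a2.png')"
```

```text
time_s: 4.3
tcp_pos: [0.445, 0.1341, 0.0601]
eef_rot: [-3.018, -0.871, -0.002]
contact_force: [-0.2, 0.5, 0.4]
opening: 0.0854
t 4.3 tcp [0.445  0.1341 0.0601] q7 -0.38 F [-0.2  0.5  0.4] open 0.0854
shift [-0.0005  0.0003  0.0481] turn [ 0.    -0.002 -0.007] altern.z 3.135
```

View pics/a2.png

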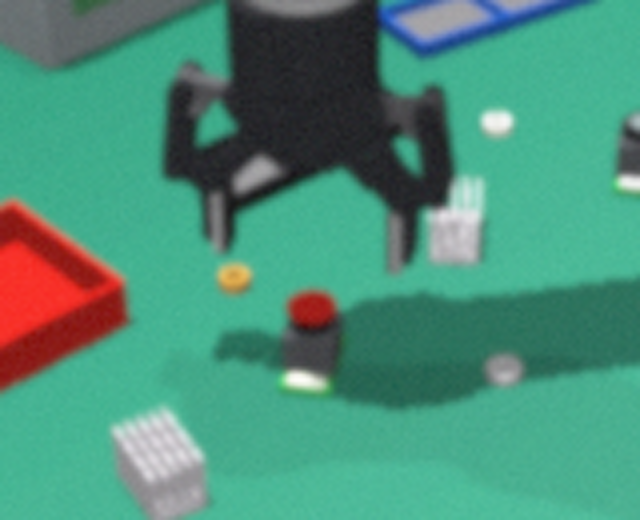

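The fingers straddle the red-capped camera (crop 312,310) evenly. I'll go down, grip, and lift slightly.

```bash
python3 -m inch '[[[0,0,0.02],[0,0,0]],[[0,0,0.02],[0,0,0]],[[0,0,0.01],[0,0,0]],[[0,0,0],[0,0,0]],[[0,0,0],[0,0,0]]]'
python3 -m inch '[[[0,0,0],[0,0,0]],[[0,0,0],[0,0,0]],[[0,0,0],[0,0,0]],[[0,0,0],[0,0,0]],[[0,0,0],[0,0,0]]]' 0
python3 -m inch '[[[0,0,0],[0,0,0]],[[0,0,0],[0,0,0]],[[0,0,-0.005],[0,0,0]],[[0,0,-0.015],[0,0,0]],[[0,0,-0.02],[0,0,0]]]'
python3 -c "
from h import *; go(.6035,.231,.1,-3)
crop(imaging.read_camera('side'),(240,180,340,290),5,'pics/a3.png')"
```

```text
time_s: 4.97
tcp_pos: [0.4449, 0.134, 0.01]
eef_rot: [-3.018, -0.872, -0.002]
contact_force: [-0.0, 0.1, 0.4]
opening: 0.0856
time_s: 5.6
tcp_pos: [0.4446, 0.1339, 0.0098]
eef_rot: [3.018, 0.873, 0.001]
contact_force: [-0.7, 0.3, 5.6]
opening: 0.0267
time_s: 6.22
tcp_pos: [0.4438, 0.1334, 0.0494]
eef_rot: [-3.018, -0.873, 0.003]
contact_force: [0.1, -0.0, 0.1]
opening: 0.0269
t 6.22 tcp [0.4438 0.1334 0.0494] q7 -0.39 F [ 0.1 -0.   0.1] open 0.0269
shift [ 0.1871  0.0028 -0.051 ] turn [0.    0.002 0.615] altern.z -2.526
```

View pics/a3.png

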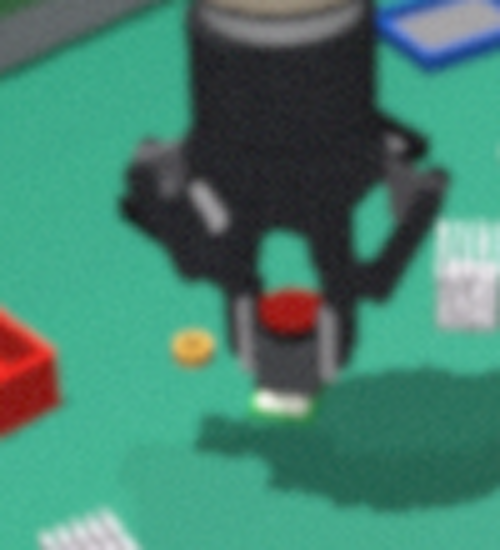

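It's gripped cleanly, with the board level. Next I'll raise it, carry it over the bin (no turn needed), and lower it.

```bash
python3 -m inch '[[[0,0,-0.025],[0,0,0]],[[0,0,-0.026],[0,0,0]],[[0.03,0,0],[0,0,0]],[[0.04,0.001,0],[0,0,0]],[[0.04,0.001,0],[0,0,0]]]'
python3 -m inch '[[[0.04,0.001,0],[0,0,0]],[[0.03,0,0],[0,0,0]],[[0.007,0,0],[0,0,0]],[[0,0,0],[0,0,0]],[[0,0,0],[0,0,0]]]'
python3 -c "
from h import *; go(.6035,.231,.015,32.6)"
```

```text
time_s: 6.9
tcp_pos: [0.5392, 0.1908, 0.0999]
eef_rot: [3.018, 0.872, -0.001]
contact_force: [0.4, -0.0, -0.5]
opening: 0.0269
time_s: 7.52
tcp_pos: [0.603, 0.23, 0.1]
eef_rot: [3.017, 0.873, -0.003]
contact_force: [-0.2, -0.1, -0.8]
opening: 0.0273
t 7.53 tcp [0.603 0.23  0.1  ] q7 -0.25 F [-0.2 -0.1 -0.8] open 0.0273
shift [ 0.0011 -0.0006  0.085 ] turn [ 0.     0.002 -0.006] altern.z 3.136
```

```bash
python3 -m inch '[[[0,0,0.025],[0,0,0]],[[0,0,0.025],[0,0,0]],[[0,0,0.02],[0,0,0]],[[0,0,0.01],[0,0,0]],[[0,0,0.005],[0,0,0]]]'
python3 -m inch '[[[0,0,0],[0,0,0]],[[0,0,0],[0,0,0]],[[0,0,0],[0,0,0]],[[0,0,0],[0,0,0]],[[0,0,0],[0,0,0]]]' 0.5
python3 -m inch '[[[0,0,-0.01],[0,0,0]],[[0,0,-0.03],[0,0,0]],[[0,0,-0.04],[0,0,0]],[[0,0,-0.05],[0,0,0]],[[0,0,0],[0,0,0]]]'
python3 -c "
from h import *; go(.4315,-.1379,.12,33.2)
crop(imaging.read_camera('side'),(170,150,420,320),3,'pics/a4.png')"
```

```text
time_s: 8.15
tcp_pos: [0.6041, 0.231, 0.0151]
eef_rot: [-3.018, -0.873, 0.0]
contact_force: [0.5, -0.2, -1.1]
opening: 0.027
time_s: 8.78
tcp_pos: [0.6042, 0.231, 0.0155]
eef_rot: [-3.018, -0.873, -0.0]
contact_force: [-0.3, -0.4, -0.3]
opening: 0.0429
time_s: 9.4
tcp_pos: [0.6067, 0.2333, 0.1512]
eef_rot: [-3.016, -0.872, -0.017]
contact_force: [-0.6, 0.5, -0.4]
opening: 0.0428
t 9.4 tcp [0.6067 0.2333 0.1512] q7 -0.22 F [-0.6  0.5 -0.4] open 0.0428
shift [-0.3466  0.2203  0.0275] turn [ 0.001 -0.011 -0.016] altern.z 3.125
```

View pics/a4.png

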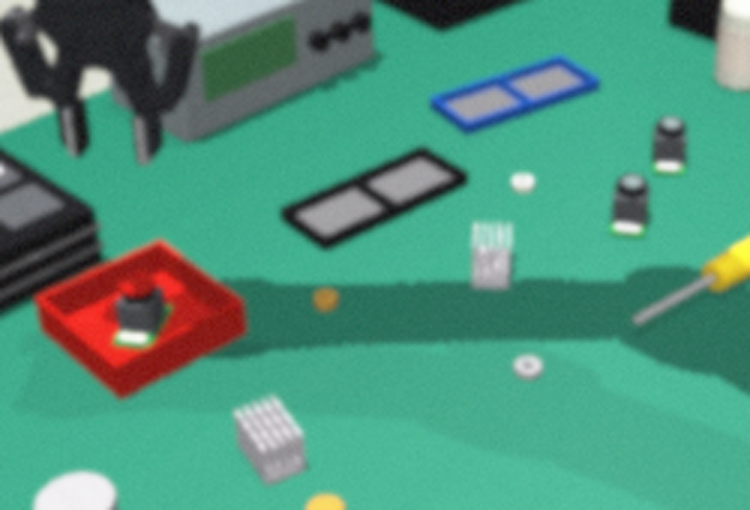

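The reject camera stands upright in the bin (crop 140,310), let go, and the other parts haven't moved. On to camera_1.

```bash
python3 -m inch '[[[-0.035,0.022,0.003],[0,0,0]],[[-0.035,0.022,0.003],[0,0,0]],[[-0.035,0.022,0.003],[0,0,0]],[[-0.035,0.022,0.003],[0,0,0]],[[-0.035,0.022,0.003],[0,0,0]]]' 1
python3 -m inch '[[[-0.035,0.022,0.003],[0,0,0]],[[-0.035,0.022,0.003],[0,0,0]],[[-0.035,0.022,0.003],[0,0,0]],[[-0.035,0.022,0.003],[0,0,0]],[[-0.032,0.022,0],[0,0,0]]]'
python3 -m inch '[[[0,0,0],[0,0,-0.01]],[[0,0,0.02],[0,0,0]],[[0,0,0.02],[0,0,0]],[[0,0,0.02],[0,0,0]],[[0,0,0],[0,0,0]]]'
python3 -c "
from h import *; go(.4315,-.1379,.011,33.2)"
```

```text
time_s: 10.07
tcp_pos: [0.5133, 0.043, 0.1293]
eef_rot: [-3.018, -0.873, 0.004]
contact_force: [0.8, 0.1, 0.1]
opening: 0.0857
time_s: 10.7
tcp_pos: [0.4261, -0.1415, 0.1173]
eef_rot: [-3.017, -0.872, 0.004]
contact_force: [0.6, 0.3, 0.4]
opening: 0.0856
time_s: 11.32
tcp_pos: [0.4271, -0.1389, 0.0571]
eef_rot: [-3.01, -0.89, 0.005]
contact_force: [-0.2, -0.4, 0.4]
opening: 0.0855
t 11.32 tcp [ 0.4271 -0.1389  0.0571] q7 0.18 F [-0.2 -0.4  0.4] open 0.0855
shift [0.0043 0.0017 0.0461] turn [-0.003  0.002 -0.004] altern.z 3.137
```

```bash
python3 -m inch '[[[0.004,0.002,0],[0,0,0]],[[0,0,0.02],[0,0,0]],[[0,0,0.02],[0,0,0]],[[0,0,0.006],[0,0,0]],[[0,0,0],[0,0,0]]]'
python3 -m inch '[[[0,0,0],[0,0,0]],[[0,0,0],[0,0,0]],[[0,0,0],[0,0,0]],[[0,0,0],[0,0,0]],[[0,0,0],[0,0,0]]]' 0
python3 -m inch '[[[0,0,0],[0,0,0]],[[0,0,0],[0,0,0]],[[0,0,-0.01],[0,0,0]],[[0,0,-0.025],[0,0,0]],[[0,0,-0.025],[0,0,0]]]'
python3 -c "
from h import *
a=np.radians(-5); c=np.array([.605,-.0132]); d=np.array([-np.sin(a),np.cos(a)])*.038
print('bays',c+d,c-d)
a=np.radians(-13); c=np.array([.6398,-.2325]); d=np.array([-np.sin(a),np.cos(a)])*.038
print('blue',c+d,c-d)
go(.605-.0033,-.0132-.0379,.1,-5)"
```

```text
time_s: 11.95
tcp_pos: [0.4331, -0.1396, 0.0127]
eef_rot: [3.013, 0.888, 0.001]
contact_force: [-0.3, 0.7, -0.8]
opening: 0.0852
time_s: 12.58
tcp_pos: [0.4328, -0.1398, 0.0129]
eef_rot: [3.013, 0.888, 0.001]
contact_force: [-0.8, -0.4, 5.2]
opening: 0.0263
time_s: 13.2
tcp_pos: [0.4322, -0.1397, 0.0732]
eef_rot: [-3.013, -0.888, 0.001]
contact_force: [0.4, -0.6, -1.1]
opening: 0.0262
bays [0.60831192 0.0246554 ] [ 0.60168808 -0.0510554 ]
blue [ 0.64834814 -0.19547394] [ 0.63125186 -0.26952606]
t 13.2 tcp [ 0.4322 -0.1397  0.0732] q7 0.21 F [ 0.4 -0.6 -1.1] open 0.0262
shift [ 0.1905  0.0174 -0.0269] turn [-0.001  0.001  0.66 ] altern.z -2.481
```

```bash
python3 -m inch '[[[0.02,0.002,-0.027],[0,0,0]],[[0.042,0.004,0],[0,0,0]],[[0.045,0.004,0],[0,0,0]],[[0.045,0.004,0],[0,0,0]],[[0.038,0.003,0],[0,0,0]]]'
python3 -m inch '[[[0,0,0],[0,0,0.165]],[[0,0,0],[0,0,0.165]],[[0,0,0],[0,0,0.165]],[[0,0,0],[0,0,0.165]],[[0,0,0],[0,0,0]]]'
python3 -c "
from h import *
go(.6017,-.0511,.018,-5)"
```

```text
time_s: 13.82
tcp_pos: [0.6024, -0.0501, 0.0997]
eef_rot: [-3.013, -0.888, -0.0]
contact_force: [0.6, -0.0, -1.2]
opening: 0.0263
time_s: 14.45
tcp_pos: [0.601, -0.0508, 0.0996]
eef_rot: [-3.139, 0.133, 0.001]
contact_force: [0.0, 0.3, -1.0]
opening: 0.0267
t 14.45 tcp [ 0.601  -0.0508  0.0996] q7 -0.37 F [ 0.   0.3 -1. ] open 0.0267
shift [0.0008 0.0002 0.0816] turn [0.    0.001 0.002] altern.z -3.139
```

```bash
python3 -m inch '[[[0.001,0,0.02],[0,0,0]],[[0,0,0.025],[0,0,0]],[[0,0,0.02],[0,0,0]],[[0,0,0.01],[0,0,0]],[[0,0,0.0065],[0,0,0]]]'
python3 -m inch '[[[0,0,0],[0,0,0]],[[0,0,0],[0,0,0]],[[0,0,0],[0,0,0]],[[0,0,0],[0,0,0]],[[0,0,0],[0,0,0]]]' 0.55
python3 -m inch '[[[0,0,-0.01],[0,0,0]],[[0,0,-0.03],[0,0,0]],[[0,0,-0.03],[0,0,0]],[[0,0,-0.03],[0,0,0]],[[0,0,0],[0,0,0]]]'
python3 -c "
from h import *; go(.4653,-.2397,.11,35.3)
crop(imaging.read_camera('side'),(220,140,440,310),3,'pics/a5.png')"
```

```text
time_s: 15.08
tcp_pos: [0.6025, -0.0511, 0.0176]
eef_rot: [-3.138, 0.135, 0.0]
contact_force: [-0.3, 0.3, -0.8]
opening: 0.0266
time_s: 15.7
tcp_pos: [0.6025, -0.0511, 0.018]
eef_rot: [-3.139, 0.136, -0.001]
contact_force: [0.1, 0.3, 0.1]
opening: 0.047
time_s: 16.32
tcp_pos: [0.6045, -0.0509, 0.1211]
eef_rot: [-3.138, 0.137, -0.01]
contact_force: [-0.9, -0.3, 0.1]
opening: 0.0471
t 16.32 tcp [ 0.6045 -0.0509  0.1211] q7 -0.36 F [-0.9 -0.3  0.1] open 0.0471
shift [-0.1223  0.2002  0.0102] turn [ 0.002 -0.007 -0.703] altern.z 2.438
```

View pics/a5.png

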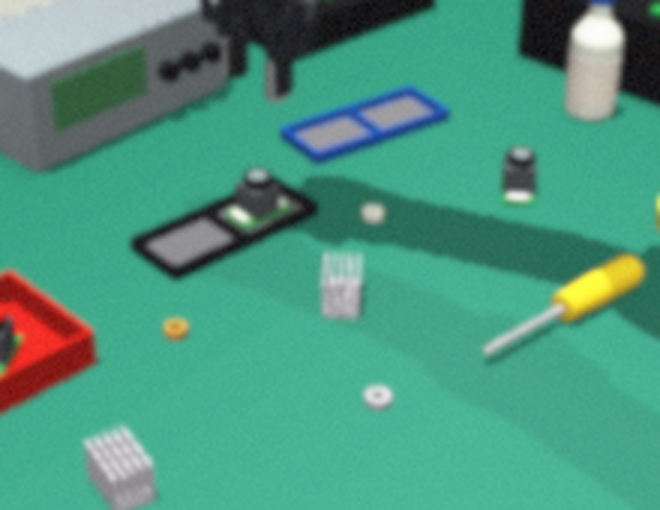

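Camera_1 sits flat in the right bay of the black tray (crop 258,200). On to camera_2.

```bash
python3 -m inch '[[[-0.024,0.04,0.002],[0,0,0]],[[-0.025,0.04,0.002],[0,0,0]],[[-0.025,0.04,0.002],[0,0,0]],[[-0.025,0.04,0.002],[0,0,0]],[[-0.024,0.04,0.002],[0,0,0]]]' 1
python3 -m inch '[[[0,0,0],[0,0,-0.175]],[[0,0,0],[0,0,-0.175]],[[0,0,0],[0,0,-0.175]],[[0,0,0],[0,0,-0.175]],[[0,0,0],[0,0,0]]]'
python3 -c "
from h import *; go(.4653,-.2397,.013,35.3)"
```

```text
time_s: 17.0
tcp_pos: [0.4606, -0.2405, 0.1067]
eef_rot: [-3.138, 0.136, 0.004]
contact_force: [0.9, -0.0, 0.5]
opening: 0.0855
time_s: 17.62
tcp_pos: [0.4615, -0.2395, 0.1067]
eef_rot: [-2.994, -0.944, 0.002]
contact_force: [0.1, -0.3, -0.0]
opening: 0.0856
t 17.62 tcp [ 0.4615 -0.2395  0.1067] q7 0.5 F [ 0.1 -0.3 -0. ] open 0.0856
shift [0.003  0.0025 0.0937] turn [-0.003  0.001 -0.005] altern.z 3.136
```

```bash
python3 -m inch '[[[0.0025,0.002,0.02],[0,0,0]],[[0,0,0.03],[0,0,0]],[[0,0,0.025],[0,0,0]],[[0,0,0.015],[0,0,0]],[[0,0,0.004],[0,0,0]]]'
python3 -m inch '[[[0,0,0],[0,0,0]],[[0,0,0],[0,0,0]],[[0,0,0],[0,0,0]],[[0,0,0],[0,0,0]],[[0,0,0],[0,0,0]]]' 0
python3 -m inch '[[[0,0,0],[0,0,0]],[[0,0,0],[0,0,0]],[[0,0,-0.015],[0,0,0]],[[0,0,-0.035],[0,0,0]],[[0,0,-0.04],[0,0,0]]]'
python3 -c "
from h import *
go(.6083,.0247,.1,-5)"
```

```text
time_s: 18.25
tcp_pos: [0.4653, -0.2396, 0.013]
eef_rot: [-2.995, -0.946, 0.002]
contact_force: [0.6, 0.1, 0.8]
opening: 0.0855
time_s: 18.88
tcp_pos: [0.4664, -0.2401, 0.0147]
eef_rot: [2.994, 0.948, 0.002]
contact_force: [-0.6, 0.1, 6.7]
opening: 0.0268
time_s: 19.5
tcp_pos: [0.465, -0.2397, 0.1048]
eef_rot: [-2.994, -0.948, 0.002]
contact_force: [0.5, -0.4, -0.8]
opening: 0.0265
t 19.5 tcp [ 0.465  -0.2397  0.1048] q7 0.49 F [ 0.5 -0.4 -0.8] open 0.0265
shift [ 0.2694 -0.1337  0.0048] turn [-0.001  0.001  0.7  ] altern.z -2.441
```

```bash
python3 -m inch '[[[0.04,-0.02,0],[0,0,0]],[[0.046,-0.023,0],[0,0,0]],[[0.046,-0.023,0],[0,0,0]],[[0.046,-0.023,0],[0,0,0]],[[0.046,-0.023,0],[0,0,0]]]'
python3 -m inch '[[[0.045,-0.022,0.005],[0,0,0]],[[0,0,0],[0,0,0.175]],[[0,0,0],[0,0,0.175]],[[0,0,0],[0,0,0.175]],[[0,0,0],[0,0,0.175]]]'
python3 -m inch '[[[0,0,0.01],[0,0,0]],[[0,0,0.02],[0,0,0]],[[0,0,0.015],[0,0,0]],[[0,0,0],[0,0,0]],[[0,0,0],[0,0,0]]]'
python3 -c "
from h import *
go(.6083,.0247,.018,-5)"
```

```text
time_s: 20.12
tcp_pos: [0.5849, -0.0182, 0.1044]
eef_rot: [2.995, 0.948, -0.0]
contact_force: [0.9, -0.7, -0.3]
opening: 0.0264
time_s: 20.75
tcp_pos: [0.6081, 0.0246, 0.0992]
eef_rot: [-3.138, 0.145, 0.001]
contact_force: [-0.2, -0.5, -0.5]
opening: 0.0267
time_s: 21.38
tcp_pos: [0.609, 0.0246, 0.0541]
eef_rot: [-3.138, 0.136, -0.001]
contact_force: [0.1, -0.0, -0.8]
opening: 0.0267
t 21.38 tcp [0.609  0.0246 0.0541] q7 -0.52 F [ 0.1 -0.  -0.8] open 0.0267
shift [-0.0007 -0.      0.0361] turn [-0.001 -0.001  0.001] altern.z -3.141
```

```bash
python3 -m inch '[[[0,0,0.015],[0,0,0]],[[0,0,0.013],[0,0,0]],[[0,0,0.006],[0,0,0]],[[0,0,0.002],[0,0,0]],[[0,0,0],[0,0,0]]]'
python3 -m inch '[[[0,0,0],[0,0,0]],[[0,0,0],[0,0,0]],[[0,0,0],[0,0,0]],[[0,0,0],[0,0,0]],[[0,0,0],[0,0,0]]]' 0.55
python3 -m inch '[[[0,0,-0.01],[0,0,0]],[[0,0,-0.03],[0,0,0]],[[0,0,-0.03],[0,0,0]],[[0,0,-0.03],[0,0,0]],[[0,0,0],[0,0,0]]]'
python3 -c "
from h import *; go(.4655,-.0064,.11,42.7)
crop(imaging.read_camera('side'),(220,140,440,310),3,'pics/a6.png')"
```

```text
time_s: 22.0
tcp_pos: [0.6077, 0.0243, 0.0188]
eef_rot: [3.137, -0.136, -0.003]
contact_force: [-2.9, -0.9, 7.6]
opening: 0.0264
time_s: 22.62
tcp_pos: [0.6086, 0.0245, 0.0177]
eef_rot: [-3.139, 0.136, 0.0]
contact_force: [-0.3, 1.1, -0.1]
opening: 0.0472
time_s: 23.25
tcp_pos: [0.6107, 0.025, 0.1211]
eef_rot: [-3.137, 0.137, -0.011]
contact_force: [-0.4, 0.6, 0.6]
opening: 0.0474
t 23.25 tcp [0.6107 0.025  0.1211] q7 -0.48 F [-0.4  0.6  0.6] open 0.0474
shift [-0.142   0.0439  0.0101] turn [ 0.001 -0.007 -0.832] altern.z 2.309
```

View pics/a6.png

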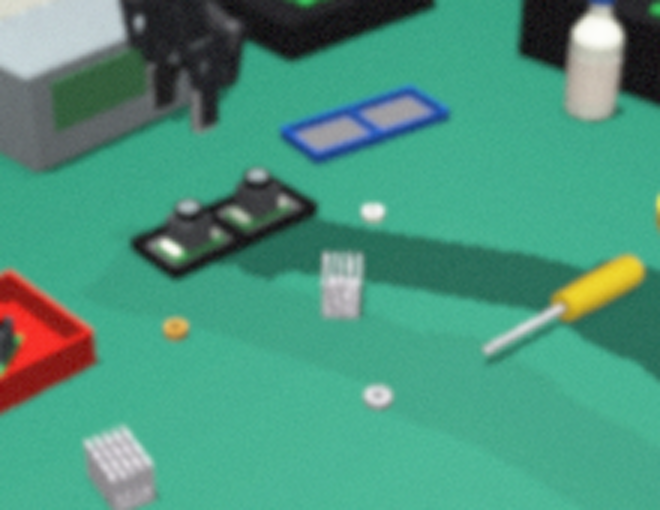

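Both good cameras stand flat in the black tray (crop 187,230 and 258,200). Now heat sink 2.

```bash
python3 -m inch '[[[-0.025,0.008,0.002],[0,0,0]],[[-0.035,0.011,0.002],[0,0,0]],[[-0.035,0.011,0.002],[0,0,0]],[[-0.035,0.011,0.002],[0,0,0]],[[-0.012,0.003,0.002],[0,0,0]]]' 1
python3 -m inch '[[[0,0,0],[0,0,-0.166]],[[0,0,0],[0,0,-0.166]],[[0,0,0],[0,0,-0.166]],[[0,0,0],[0,0,-0.166]],[[0,0,0],[0,0,-0.166]]]'
python3 -c "
from h import *; go(.4655,-.0064,.012,42.7)"
```

```text
time_s: 23.92
tcp_pos: [0.4604, -0.0079, 0.1069]
eef_rot: [3.138, -0.137, -0.006]
contact_force: [-0.0, 0.4, 0.3]
opening: 0.0855
time_s: 24.55
tcp_pos: [0.4643, -0.0066, 0.1074]
eef_rot: [-2.923, -1.148, -0.001]
contact_force: [-0.7, -0.1, -0.4]
opening: 0.085
t 24.55 tcp [ 0.4643 -0.0066  0.1074] q7 0.11 F [-0.7 -0.1 -0.4] open 0.085
shift [0.0009 0.0007 0.0954] turn [-0.    -0.001  0.003] altern.z -3.138
```

```bash
python3 -m inch '[[[0.001,0.001,0.02],[0,0,0]],[[0,0,0.03],[0,0,0]],[[0,0,0.025],[0,0,0]],[[0,0,0.015],[0,0,0]],[[0,0,0.005],[0,0,0]]]'
python3 -m inch '[[[0,0,0],[0,0,0]],[[0,0,0],[0,0,0]],[[0,0,0],[0,0,0]],[[0,0,0],[0,0,0]],[[0,0,0],[0,0,0]]]' 0
python3 -m inch '[[[0,0,0],[0,0,0]],[[0,0,0],[0,0,0]],[[0,0,-0.015],[0,0,0]],[[0,0,-0.035],[0,0,0]],[[0,0,-0.04],[0,0,0]]]'
python3 -c "
from h import *
go(.6313,-.2695,.1,-13)"
```

```text
time_s: 25.18
tcp_pos: [0.4651, -0.0066, 0.0115]
eef_rot: [-2.926, -1.141, 0.001]
contact_force: [0.1, 0.1, -0.1]
opening: 0.0851
time_s: 25.8
tcp_pos: [0.4655, -0.0069, 0.0136]
eef_rot: [2.927, 1.14, 0.003]
contact_force: [-0.4, 0.0, 6.3]
opening: 0.0267
time_s: 26.42
tcp_pos: [0.464, -0.0073, 0.1033]
eef_rot: [-2.927, -1.14, 0.003]
contact_force: [0.6, 0.2, -1.8]
opening: 0.0266
t 26.43 tcp [ 0.464  -0.0073  0.1033] q7 0.1 F [ 0.6  0.2 -1.8] open 0.0266
shift [-0.0541  0.3063  0.003 ] turn [-0.001  0.002  0.97 ] altern.z -2.172
```

```bash
python3 -m inch '[[[-0.006,0.034,0],[0,0,0]],[[-0.008,0.045,0],[0,0,0]],[[-0.008,0.045,0],[0,0,0]],[[-0.008,0.045,0],[0,0,0]],[[-0.008,0.045,0],[0,0,0]]]'
python3 -m inch '[[[-0.008,0.045,0],[0,0,0]],[[-0.008,0.045,0],[0,0,0]],[[0,0.002,0],[0,0,0]],[[0,0,0],[0,0,0.162]],[[0,0,0],[0,0,0.162]]]'
python3 -m inch '[[[0,0,0],[0,0,0.162]],[[0,0,0],[0,0,0.162]],[[0,0,0],[0,0,0.162]],[[0,0,0],[0,0,0.162]],[[0,0,0.02],[0,0,0]]]'
python3 -c "
from h import *
go(.6313,-.2695,.018,-13)"
```

```text
time_s: 27.05
tcp_pos: [0.5816, -0.1919, 0.1025]
eef_rot: [-2.927, -1.14, 0.001]
contact_force: [0.1, 0.4, 0.3]
opening: 0.0266
time_s: 27.68
tcp_pos: [0.6312, -0.2678, 0.1022]
eef_rot: [-3.072, -0.646, 0.002]
contact_force: [0.4, 0.3, 0.2]
opening: 0.0262
time_s: 28.3
tcp_pos: [0.633, -0.268, 0.0839]
eef_rot: [3.121, -0.354, 0.005]
contact_force: [0.2, 1.1, 0.1]
opening: 0.0266
t 28.3 tcp [ 0.633  -0.268   0.0839] q7 -0.16 F [0.2 1.1 0.1] open 0.0266
shift [-0.0016  0.0019  0.0659] turn [ 0.    -0.003  0.001] altern.z -3.141
```

```bash
python3 -m inch '[[[-0.001,0.002,0.02],[0,0,0]],[[0,0,0.025],[0,0,0]],[[0,0,0.014],[0,0,0]],[[0,0,0.005],[0,0,0]],[[0,0,0.002],[0,0,0]]]'
python3 -m inch '[[[0,0,0],[0,0,0]],[[0,0,0],[0,0,0]],[[0,0,0],[0,0,0]],[[0,0,0],[0,0,0]],[[0,0,0],[0,0,0]]]' 0.55
python3 -m inch '[[[0,0,-0.01],[0,0,0]],[[0,0,-0.03],[0,0,0]],[[0,0,-0.03],[0,0,0]],[[0,0,-0.03],[0,0,0]],[[0,0,0],[0,0,0]]]'
python3 -c "
from h import *; go(.4298,.2513,.12,74.3)
crop(imaging.read_camera('side'),(220,140,440,310),3,'pics/a7.png')"
```

```text
time_s: 28.92
tcp_pos: [0.629, -0.2702, 0.0178]
eef_rot: [-3.121, 0.358, 0.007]
contact_force: [-6.5, 1.2, 12.0]
opening: 0.0268
time_s: 29.55
tcp_pos: [0.6306, -0.2707, 0.0168]
eef_rot: [-3.121, 0.359, -0.0]
contact_force: [-0.7, 0.7, 0.6]
opening: 0.0472
time_s: 30.18
tcp_pos: [0.6329, -0.271, 0.1207]
eef_rot: [3.12, -0.359, 0.011]
contact_force: [-0.1, 0.9, 0.6]
opening: 0.047
t 30.18 tcp [ 0.6329 -0.271   0.1207] q7 -0.15 F [-0.1  0.9  0.6] open 0.047
shift [-0.3164 -0.4626 -0.0018] turn [ 0.006 -0.006 -1.526] altern.z 1.616
```

View pics/a7.png

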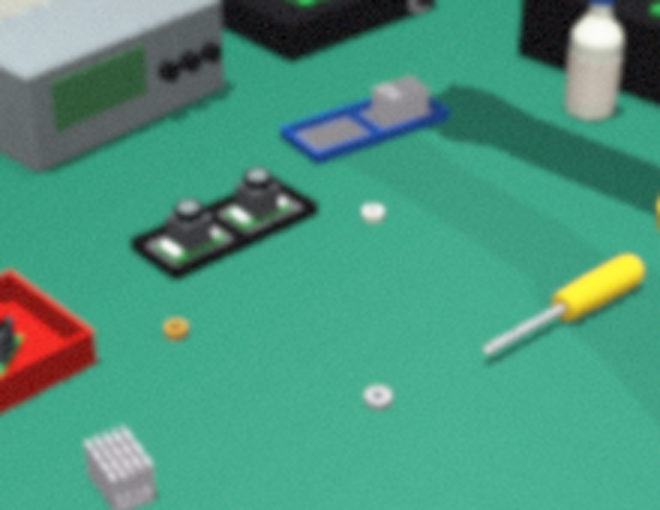

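Heat sink 2 sits flat in the right bay of the blue tray (crop 402,100). Now heat sink 1.

```bash
python3 -m inch '[[[-0.02,-0.03,0],[0,0,0]],[[-0.031,-0.045,0],[0,0,0]],[[-0.031,-0.045,0],[0,0,0]],[[-0.031,-0.045,0],[0,0,0]],[[-0.031,-0.045,0],[0,0,0]]]' 1
python3 -m inch '[[[-0.031,-0.045,0],[0,0,0]],[[-0.031,-0.045,0],[0,0,0]],[[-0.031,-0.045,0],[0,0,0]],[[-0.031,-0.045,0],[0,0,0]],[[-0.031,-0.045,0],[0,0,0]]]'
python3 -m inch '[[[-0.017,-0.028,0],[0,0,0]],[[0,0,0],[0,0,-0.17]],[[0,0,0],[0,0,-0.17]],[[0,0,0],[0,0,-0.17]],[[0,0,0],[0,0,-0.17]]]'
python3 -m inch '[[[0,0,0],[0,0,-0.17]],[[0,0,0],[0,0,-0.17]],[[0,0,0],[0,0,-0.17]],[[0,0,0],[0,0,-0.17]],[[0,0,0],[0,0,-0.166]]]'
python3 -c "
from h import *; go(.4298,.2513,.012,74.3)"
```

```text
time_s: 30.85
tcp_pos: [0.5363, -0.032, 0.1158]
eef_rot: [-3.121, 0.359, 0.003]
contact_force: [0.4, 1.1, -0.1]
opening: 0.0852
time_s: 31.48
tcp_pos: [0.4367, 0.2218, 0.1159]
eef_rot: [3.12, -0.359, -0.003]
contact_force: [0.3, -0.2, 0.3]
opening: 0.0853
time_s: 32.1
tcp_pos: [0.4271, 0.2514, 0.1158]
eef_rot: [3.059, 0.711, -0.004]
contact_force: [0.5, -0.1, 0.7]
opening: 0.0853
time_s: 32.72
tcp_pos: [0.4272, 0.2512, 0.1158]
eef_rot: [-2.498, -1.904, 0.004]
contact_force: [-0.3, 0.5, 0.0]
opening: 0.0854
t 32.73 tcp [0.4272 0.2512 0.1158] q7 0.04 F [-0.3  0.5  0. ] open 0.0854
shift [0.0009 0.0026 0.1038] turn [-0.002  0.002  0.006] altern.z -3.136
```

```bash
python3 -m inch '[[[0.001,0.0025,0.025],[0,0,0]],[[0,0,0.03],[0,0,0]],[[0,0,0.025],[0,0,0]],[[0,0,0.018],[0,0,0]],[[0,0,0.006],[0,0,0]]]'
python3 -m inch '[[[0,0,0],[0,0,0]],[[0,0,0],[0,0,0]],[[0,0,0],[0,0,0]],[[0,0,0],[0,0,0]],[[0,0,0],[0,0,0]]]' 0
python3 -m inch '[[[0,0,0],[0,0,0]],[[0,0,0],[0,0,0]],[[0,0,-0.015],[0,0,0]],[[0,0,-0.04],[0,0,0]],[[0,0,-0.045],[0,0,0]]]'
python3 -c "
from h import *
go(.6483,-.1955,.11,-13)"
```

```text
time_s: 33.35
tcp_pos: [0.4294, 0.2513, 0.0111]
eef_rot: [-2.503, -1.898, 0.006]
contact_force: [0.2, 0.2, 0.0]
opening: 0.0853
time_s: 33.98
tcp_pos: [0.4311, 0.2528, 0.0137]
eef_rot: [2.504, 1.897, 0.003]
contact_force: [-0.1, -0.5, 5.6]
opening: 0.0265
time_s: 34.6
tcp_pos: [0.43, 0.2517, 0.114]
eef_rot: [-2.503, -1.898, 0.003]
contact_force: [-0.0, 0.2, -0.6]
opening: 0.0264
t 34.6 tcp [0.43   0.2517 0.114 ] q7 0.04 F [-0.   0.2 -0.6] open 0.0264
shift [-0.3716  0.331   0.004 ] turn [-0.     0.002  1.524] altern.z -1.617
```

```bash
python3 -m inch '[[[-0.025,0.022,0],[0,0,0]],[[-0.036,0.032,0],[0,0,0]],[[-0.036,0.032,0],[0,0,0]],[[-0.036,0.032,0],[0,0,0]],[[-0.036,0.032,0],[0,0,0]]]'
python3 -m inch '[[[-0.036,0.032,0],[0,0,0]],[[-0.036,0.032,0],[0,0,0]],[[-0.036,0.032,0],[0,0,0]],[[-0.036,0.032,0],[0,0,0]],[[-0.036,0.032,0],[0,0,0]]]'
python3 -m inch '[[[-0.023,0.021,0],[0,0,0]],[[0,0,0],[0,0,0.17]],[[0,0,0],[0,0,0.17]],[[0,0,0],[0,0,0.17]],[[0,0,0],[0,0,0.17]]]'
python3 -m inch '[[[0,0,0],[0,0,0.17]],[[0,0,0],[0,0,0.17]],[[0,0,0],[0,0,0.17]],[[0,0,0],[0,0,0.17]],[[0,0,0],[0,0,0.164]]]'
python3 -c "
from h import *
go(.6483,-.1955,.018,-13)"
```

```text
time_s: 35.22
tcp_pos: [0.5296, 0.0473, 0.1135]
eef_rot: [-2.504, -1.897, -0.0]
contact_force: [1.1, 0.7, -1.2]
opening: 0.0266
time_s: 35.85
tcp_pos: [0.6347, -0.1693, 0.1134]
eef_rot: [-2.503, -1.897, -0.0]
contact_force: [0.8, 0.1, 0.2]
opening: 0.0266
time_s: 36.48
tcp_pos: [0.648, -0.1953, 0.1131]
eef_rot: [-2.995, -0.945, 0.001]
contact_force: [0.2, -0.0, -1.0]
opening: 0.0265
time_s: 37.1
tcp_pos: [0.6481, -0.195, 0.1132]
eef_rot: [-3.119, 0.364, 0.001]
contact_force: [-0.2, -0.6, -0.9]
opening: 0.0266
t 37.1 tcp [ 0.6481 -0.195   0.1132] q7 -0.29 F [-0.2 -0.6 -0.9] open 0.0266
shift [0.0004 0.0005 0.0952] turn [-0.001  0.001 -0.005] altern.z 3.136
```

```bash
python3 -m inch '[[[0,0,0.025],[0,0,0]],[[0,0,0.03],[0,0,0]],[[0,0,0.025],[0,0,0]],[[0,0,0.01],[0,0,0]],[[0,0,0.004],[0,0,0]]]'
python3 -m inch '[[[0,0,0],[0,0,0]],[[0,0,0],[0,0,0]],[[0,0,0],[0,0,0]],[[0,0,0],[0,0,0]],[[0,0,0],[0,0,0]]]' 0.55
python3 -m inch '[[[0,0,-0.01],[0,0,0]],[[0,0,-0.03],[0,0,0]],[[0,0,-0.04],[0,0,0]],[[0,0,-0.04],[0,0,0]],[[0,0,-0.04],[0,0,0]]]'
python3 -c "
from h import *; go(.45,-.3,.2,-13)"
```

```text
time_s: 37.72
tcp_pos: [0.6486, -0.1953, 0.0189]
eef_rot: [-3.121, 0.356, 0.0]
contact_force: [0.9, 0.3, -0.6]
opening: 0.0269
time_s: 38.35
tcp_pos: [0.6487, -0.1954, 0.019]
eef_rot: [3.121, -0.356, 0.0]
contact_force: [-0.2, -0.5, -0.2]
opening: 0.047
time_s: 38.98
tcp_pos: [0.6487, -0.1953, 0.181]
eef_rot: [-3.121, 0.355, -0.001]
contact_force: [0.2, -0.7, 0.4]
opening: 0.0471
t 38.98 tcp [ 0.6487 -0.1953  0.181 ] q7 -0.26 F [ 0.2 -0.7  0.4] open 0.0471
shift [-0.1701  0.1467 -0.0192] turn [-0.    -0.001  0.   ] altern.z -3.141
```

```bash
python3 -m inch '[[[0,0,-0.03],[0,0,0]],[[-0.042,0.036,-0.015],[0,0,0]],[[-0.042,0.037,-0.01],[0,0,0]],[[-0.042,0.037,-0.01],[0,0,0]],[[-0.042,0.037,0],[0,0,0]]]'
python3 -m inch '[[[0,0,0],[0,0,0]],[[0,0,0],[0,0,0]],[[0,0,0],[0,0,0]],[[0,0,0],[0,0,0]],[[0,0,0],[0,0,0]]]'
python3 - <<'E'
from h import *
t=imaging.read_camera('top');s=imaging.read_camera('side')
a=cv2.resize(t["frame"][130:290,140:460],None,fx=2.4,fy=2.4,interpolation=cv2.INTER_CUBIC)[:250]
b=cv2.resize(s["frame"][150:350,170:470],None,fx=1.7,fy=1.7,interpolation=cv2.INTER_CUBIC)
o=np.zeros((590,768,3),np.uint8); o[:250]=a; o[250:590,:510]=b; cv2.imwrite("pics/end.png",o)
f=t["frame"].astype(int)
red=((f[...,2]-f[...,1]>70)).astype(np.uint8)
white=(f.min(2)>180).astype(np.uint8)
for n,b in(("black",(290,160,352,190)),("bin",(206,160,246,200))): print(n,[(c.round(1).tolist(),int(A)) for c,A,_,_ in blobs(t,b,white,3)])
for n,p in(("cam1",[.6017,-.0511,.038]),("cam2",[.6083,.0247,.038]),("hs1",[.6483,-.1955,.034]),("hs2",[.6313,-.2695,.034]),("rej",[.604,.231,.046])): print(n,proj(t,p).round(1),proj(s,p).round(1))
E
```

```text
time_s: 39.6
tcp_pos: [0.451, -0.3017, 0.2456]
eef_rot: [3.12, -0.355, 0.004]
contact_force: [0.1, -0.6, -0.3]
opening: 0.047
time_s: 40.22
tcp_pos: [0.4525, -0.3002, 0.2437]
eef_rot: [-3.121, 0.353, 0.0]
contact_force: [-0.3, -0.1, -0.5]
opening: 0.047
black [([296.8, 167.4], 5), ([315.7, 168.9], 14), ([304.6, 171.0], 17), ([334.5, 171.0], 16), ([345.8, 169.8], 4), ([297.4, 173.6], 31), ([313.5, 174.0], 32), ([326.5, 173.9], 31), ([342.4, 174.2], 30), ([316.1, 179.6], 14), ([345.4, 180.0], 9), ([327.0, 181.5], 10)]
bin [([232.7, 176.1], 26), ([220.0, 185.4], 30)]
cam1 [335.6 171.7] [306.5 199.6]
cam2 [305.6 171.2] [283.1 210.1]
hs1 [390.3 150.9] [330.9 176. ]
hs2 [419.7 155.3] [352.4 169.1]
rej [223.6 177.4] [215.3 244. ]
```

View pics/end.png

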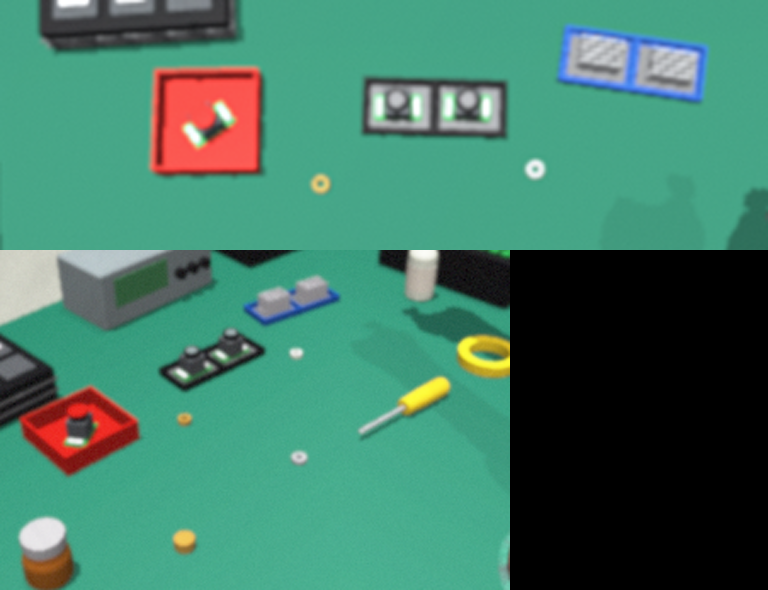

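The final view shows both cameras centred in the black bays, both heat sinks inside the blue bays, and the red-capped camera upright in the bin. The bottle and jar still stand and the arm is clear, so I'm handing in.

```bash
python3 -c "
from cell import job; print(job.close_job())"
```

```text
the job is handed in; nothing more can be done
None
```

All five parts are in place, and I handed the job in at about 40 s of the 128 s. `close_job` gives no verdict, so these results come from my own checks.

- **Order:** the red-capped camera went into the red bin first. I let go of it and backed off before touching any other part, and a side picture then showed the other four still in their places.
- **Placing:** each good camera is in its own bay of the black tray, and each heat sink in its own bay of the blue tray. All were lowered to within about 1–2 mm of the floor, or onto it, before release. Contact force at set-down reached about 14 N for heat sink 2, 8 N for camera 2 and 1 N for the rest.
- **Last checks:** top and side pictures after the last release show every part upright and inside its bay or the bin. The bottle and jar are still standing, judged by eye with no measurement of their shift. The arm is clear, with tool force under 1 N.
- **Heights from two views:** the parts matched the text: cap 40 mm (42 given), lenses 38–39 mm (38) and heat sinks 28–32 mm (30).
- **Disagreement:** the outline centres of the trays and bin triangulated lower than their rims (5 mm against 12, and 20 mm against 30). That is expected, because the outlines include the outer walls. For the floor height I relied on the given 4 mm, and the light contact at set-down was consistent with it.

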